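# Set and clamp a length stop with a gauge bar

### The job

Set the length stop on the sloping rail for the next batch: take the blue gauge bar from its tray and lay it flat on the deck along the low fence, between the fixed end block and the stop; then slide the stop up until the bar is held touching both the end block and the stop. Leave the bar there while you flip the red cam lever fully down to clamp the stop, then take the bar out and put it back, lying flat, in the tray bay it came from. Do not disturb the yellow gauge bar, the tape roll or the screwdriver.

Things in the scene. Friction and masses are not known exactly. Their poses are not given: they have to be found in the camera images.
- deck: Fixed steel deck on a blue stand, sloping 30 degrees down to the robot. Origin: on its surface, where the low fence's inner face meets the end block's face. x uphill in the surface, y along fence and rail away from the end block, z out of the surface. Surface x -30 to 145, y -32 to 312 mm. Fence: dark strip x -10 to 0, 6 mm high. Lane for the bar: x 0 to 30 mm; x 30 to 81 is bare.
- end_block (a point): Middle of the face of the fixed dark steel end block, against which the bar's end goes: at deck x 36, y 0, z 16 mm (deck axes). Block: deck x 0 to 72, y -24 to 0, 32 mm high.
- rail (a point): Middle of the top of the aluminium rail, at deck x 96, y 140, z 30 mm (deck axes). The rail spans deck x 81 to 111, the whole length of the deck, 30 mm high.
- stop (a joint): Slide of the green stop along the rail, in m: the clear gap between the end block's face and the stop's face (0 touching, up to 0.245). Starts 0.15 to 0.22. While the cam lever is up it moves with about 3 to 4 N and stays where it is left; clamped, the cam holds it against some 20 N.
- stop_back (a point): Point on the flat back of the green stop's arm (deck axes), at deck x 30 mm, 17.5 mm above the deck; push here along deck -y. The arm reaches across the lane: deck x 0 to 73, 14 mm thick along y, 3 to 32 mm above the deck; its other side is the stop face. Behind the back the lane is empty.
- stop_carriage (a point): Middle of the top of the green carriage that rides on the rail and carries the arm and lever: 39 mm above the deck, deck x 96, 25 mm behind the stop face (deck axes). It spans deck x 73 to 119 and the first 50 mm behind the stop face; lever bearings rise to 56 mm.
- cam_lever (a joint): Angle of the red cam lever in rad. 0 (start 0 to 0.25): standing up off the deck, leaning 0.17 rad uphill. It turns downhill, towards the robot, to its end stop at 1.74, lying flat parallel to the deck and pointing down the slope: clamped. Stays where it is left; needs about 1 to 2 N at the tip, a few N over the last 0.8 rad as the cam bites on the rail.
- lever_pivot (a point): Centre of the lever's hinge pin, 46 mm above the deck at deck x 96 mm, 25 mm behind the stop face (i.e. 11 mm further along deck y than point stop_back). Pin parallel to deck y. The point's axes turn with the lever.
- lever_tip (a point): Centre of the lever's rounded end (14 mm across, 16 mm wide along the pin), 73 mm from the pin. The lever is a red bar 14 mm wide (along the pin), 8 mm thick, centred on the line from pin to tip.
- blue_gauge: Blue gauge bar, 100 mm long (its x), 30 mm wide (y), 36 mm high (z), 250 g, loose. Origin: centre of its underside. Either bay of the tray at the start, long side along the bay.
- gauge_tray: Grey fixed tray, 132 (x) by 124 (y) mm, origin at the centre of its underside; floor 4 mm thick, ribs and rim 6 mm above the floor. Two bays side by side at y +30 and -30 mm, each 120 (x) by 56 (y) mm clear, one bar lying in the middle of each.
- yellow_gauge: Yellow gauge bar, 80 by 30 by 36 mm, in the other bay; not wanted, leave it alone. Origin: centre of its underside.
- tape_roll: Blue strapping roll lying flat, 90 mm outside, 60 mm hole, 24 mm high; bystander. Origin: centre of its underside.
- screwdriver: Screwdriver, 190 mm, lying on the table beyond the tray; bystander.

How it is judged:
On the way, in this order (a step that is already met when the one before it is completed fails the run):
1. the blue bar lies flat on the deck along the fence, between end block and stop, let go, with the lever still up (x of blue_gauge in the frame of deck between 0.01 and 0.026 m and z of blue_gauge in the frame of deck between -0.003 and 0.004 m and angle between the x axis of blue_gauge and the y axis of deck, either way round below 0.1 rad and angle between the z axis of blue_gauge and the z axis of deck, either way round below 0.08 rad and contact force between the fingers and blue_gauge below 0.2 N and value of joint cam_lever below 0.7 rad and y of blue_gauge in the frame of deck above 0.047 m and y of blue_gauge in the frame of stop_back below -0.06 m), for 0.2 s.
2. the stop has been slid up so that the bar touches both end block and stop, the lever still up (x of blue_gauge in the frame of deck between 0.01 and 0.026 m and z of blue_gauge in the frame of deck between -0.003 and 0.004 m and angle between the x axis of blue_gauge and the y axis of deck, either way round below 0.1 rad and angle between the z axis of blue_gauge and the z axis of deck, either way round below 0.08 rad and value of joint cam_lever below 0.7 rad and value of joint stop between 0.097 and 0.103 m and y of blue_gauge in the frame of deck below 0.053 m), for 0.2 s.
3. the cam lever is flipped fully down with the bar still between end block and stop (x of blue_gauge in the frame of deck between 0.01 and 0.026 m and z of blue_gauge in the frame of deck between -0.003 and 0.004 m and angle between the x axis of blue_gauge and the y axis of deck, either way round below 0.1 rad and angle between the z axis of blue_gauge and the z axis of deck, either way round below 0.08 rad and value of joint cam_lever above 1.55 rad and value of joint stop between 0.097 and 0.103 m and y of blue_gauge in the frame of deck below 0.053 m), for 0.2 s.
At the end, for the whole second after the job is handed in: The lever is fully down (above 1.55 rad), the stop stands 97 to 103 mm from the end block (the bar's 100 mm, within 3 mm), and the blue bar lies flat and still on the tray floor within 27 mm of where it started (anywhere in its own bay), let go (value of joint cam_lever above 1.55 rad and value of joint stop between 0.097 and 0.103 m and distance of blue_gauge from where it was at the start of the episode below 0.027 m and angle between blue_gauge's own z axis and vertical below 0.08 rad and z of blue_gauge in the frame of gauge_tray below 0.008 m and linear speed of blue_gauge below 0.02 m/s and contact force between the fingers and blue_gauge below 0.2 N); the robot touches nothing.
It fails at once if the yellow gauge bar is moved more than 15 mm (distance of yellow_gauge from where it was at the start of the episode above 0.015 m).
It fails at once if the tape roll is moved more than 30 mm (distance of tape_roll from where it was at the start of the episode above 0.03 m).
It fails at once if the screwdriver is moved more than 30 mm (distance of screwdriver from where it was at the start of the episode above 0.03 m).
It also fails if it takes over 64 s, if anything falls off the work surface, if the arm or the gripper's body presses on something with over 40 N, if the wrist force passes 120 N, or if a joint passes its speed limit or range.

### The arm

A 7-joint arm with a two-finger parallel gripper is mounted at the origin on the work surface. World frame = base frame: x ahead of the robot, y to its left, z up, the work surface at z = 0. Lengths are in m, angles in rad, forces in N, time in s.
With the tool pointing down it reaches from about 0.375 to 0.925 m from the base axis. Payload 3.1 kg.
Tool frame: the origin (TCP) lies between the finger pads; the fingertips stand ahead of it and the grasp point (between the pads) lies 6 mm ahead of it (bot.tips_ahead is the z of the fingertips in the tool frame, in m); z points along the fingers, y is the line along which they close (so a half turn about z gives the same grasp; the last joint's range is limited). The gripper opens to 85 mm and grips with 20 to 120 N. Pads are 22 mm wide; open, the fingers measure 114 mm over their backs; the gripper's body (76 mm by 85 mm) begins 54 mm behind the grasp point. The pads swing forward as they close: fully open they stand 13 mm farther back than shut.
Start: joints at [1.017, 0.383, 0.044, 1.598, -0.018, 1.161, -0.05], TCP at [0.286, -0.584, 0.256] pointing down, gripper open.
Joint ranges: [-2.61, 2.61], [-0.41, 2.15], [-1.48, 1.57], [0, 2.5], [-1.57, 4.71], [0.05, 1.97], [-2.85, 2.85]. Speed limits (rad/s): [2.79, 2.79, 3.14, 3.14, 3.14, 3.14, 3.14].

### API

Orientations are given as a unit quaternion [x, y, z, w].
In Python, from workcell import bot gives the robot as it stands. Calls block until the motion is done:
- bot.movep(position, orientation): joint-space move of the TCP to a pose.
- bot.move_l(position, attitude=None, rate=0.15): straight line of the TCP; attitude=None keeps the orientation; rate is the mean speed in m/s.
- bot.movej(angles): joint-space move.
- bot.open() and bot.clamp(): open the fingers fully, or close them until they stop; the grip force is fixed at half the most.
- bot.pause(seconds).
- bot.ik(position, orientation): joint angles nearest the present ones, or None.
- bot.camera(name): name is "side" or "top"; returns a dict with "color" (384x512x3 uint8, red, green, blue), "depth" (384x512 float32, m along the optical axis (not along the pixel's ray), 0 where there is no reading), "mtx" (3x3 intrinsics, pixels), "world_from_camera" (4x4, takes a point from camera to world coordinates). Camera axes: x right, y down, z forward; pixel columns grow to the right and rows downward; lengths in m; the calibration is good to about 2 mm. A picture is of the moment at which its call begins.
A pose or a line that the arm cannot do raises bot.Unreachable and nothing moves.
- bot.close_job(): hands the job in; it is judged then, once.
Readings, each from a call of its own:
- bot.read_time_s(): time.
- bot.read_q(): joint angles.
- bot.read_qd(): joint speeds.
- bot.read_effort(): joint torques, N m.
- bot.read_tool_pos(): TCP position.
- bot.read_tool_rot(): TCP orientation.
- bot.read_contact_force(): force on the tool from outside, world axes, zero at the start.
- bot.read_torque(): the same for the moment, N m.
- bot.read_opening(): finger opening in m.
- bot.read_finger_force(): force on a finger pad.
Only numpy, scipy, OpenCV 4.12 (cv2) and the standard library are available. Lean on these libraries where they do the work, as an engineer would, in place of code of your own. Each camera call takes 0.05 s, during which the arm holds its last target. There are 200 camera calls.

## Working session

There is one attempt and no reset: what is moved stays moved. The work goes in short steps, each a Python script; the robot and the scene stay as the last script left them, time stands still between calls to the robot, and variables do not carry over. Pictures are saved under pics/ and viewed, at most 12 in all, crops included, and the job is handed in when it is done.

```bash
ls; mkdir -p pics; python3 - <<'E'
from workcell import bot
import cv2, numpy as np
for n in("top","side"):
    c=bot.camera(n); np.savez(f"pics/{n}0.npz",**c); cv2.imwrite(f"pics/{n}0.png",c["color"][:,:,::-1])
    print(n,c["mtx"].tolist(),np.round(c["world_from_camera"],3).tolist())
print(bot.read_time_s(),bot.read_tool_rot(),bot.tips_ahead)
E
```

```text
pics
top [[425.6311703366701, 0.0, 262.6154314846193], [0.0, 425.6311703366701, 185.3815502169236], [0.0, 0.0, 1.0]] [[-0.027, -0.991, 0.134, 0.449], [-1.0, 0.029, 0.012, 0.042], [-0.016, -0.134, -0.991, 1.397], [0.0, 0.0, 0.0, 1.0]]
side [[420.9614019824316, 0.0, 258.1693541660386], [0.0, 420.9614019824316, 195.92621185810233], [0.0, 0.0, 1.0]] [[-0.996, -0.066, 0.068, 0.52], [-0.093, 0.562, -0.822, 0.909], [0.017, -0.825, -0.565, 0.752], [0.0, 0.0, 0.0, 1.0]]
0.1 [ 9.74136597e-01  2.25956610e-01 -3.44743643e-04 -1.17538779e-03] 0.025
```

View pics/top0.png

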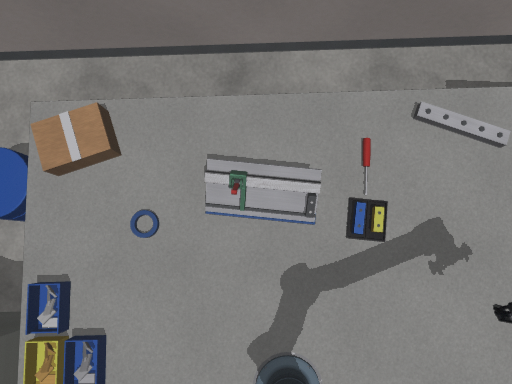

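View pics/side0.png

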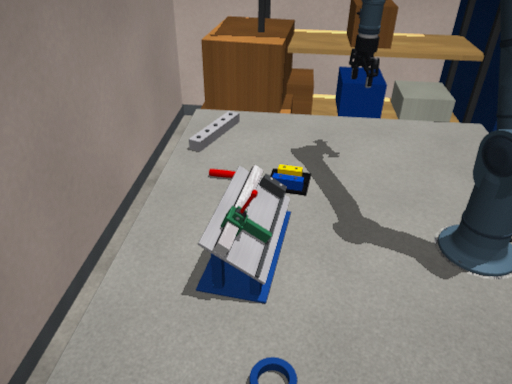

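```bash
cat > fit.py <<'E'
import numpy as np, cv2
from scipy.optimize import least_squares
from scipy.spatial.transform import Rotation as R
def cloud(c):
    d=c["depth"]; K=c["mtx"]; T=c["world_from_camera"]
    v,u=np.mgrid[:d.shape[0],:d.shape[1]]
    P=np.stack([(u-K[0,2])/K[0,0]*d,(v-K[1,2])/K[1,1]*d,d],-1)@T[:3,:3].T+T[:3,3]
    P[d<=0]=np.nan
    return P
def deck_rot(yaw): return (R.from_euler('z',yaw)*R.from_euler('y',-np.pi/6)).as_matrix()
def boxes(g):
    return np.array([[-30,145,-32,312,-8,0],[-10,0,-32,312,0,6],[0,72,-24,0,0,32],[81,111,-32,312,0,30],
      [0,73,g,g+14,3,32],[73,119,g,g+50,30,39]])/1000
def sdf(p,g):
    out=[]
    for b in boxes(g*1000):
        c=(b[::2]+b[1::2])/2; h=(b[1::2]-b[::2])/2
        q=np.abs(p-c)-h
        out.append(np.linalg.norm(np.maximum(q,0),axis=1)+np.minimum(q.max(1),0))
    return np.min(out,axis=0)
def fit_deck(P,p0):
    def f(p): return np.clip(sdf((P-p[:3])@deck_rot(p[3]),p[4]),-.03,.03)
    return least_squares(f,p0,loss='soft_l1',f_scale=.002,x_scale=[.01,.01,.01,.05,.01])
def rect(P,col,z0,z1,ref=None):
    m=col&(P[...,2]>z0)&(P[...,2]<z1)
    q=P[m]; (c,s,a)=cv2.minAreaRect((q[:,:2]*1000).astype(np.float32))
    if s[0]<s[1]: s=s[::-1]; a+=90
    return np.array(c)/1000,s,(a+90)%180-90,len(q),np.median(q[:,2])
E
python3 - <<'E'
from fit import *
cs={n:dict(np.load(f"pics/{n}0.npz")) for n in("top","side")}
Ps={n:cloud(c) for n,c in cs.items()}
T=Ps["top"]
for n,(u,v) in dict(endblock=(311,205),stop=(243,200),left=(206,214),right=(315,222),tray=(367,219)).items(): print(n,T[v,u].round(3))
for n in cs:
    P=Ps[n]; c=cs[n]["color"].astype(int); r,g,b=c[...,0],c[...,1],c[...,2]
    near=np.linalg.norm(P[...,:2]-T[219,367,:2],axis=-1)<.12
    print(n,'blue',rect(P,near&(b>r+40)&(b>g+25),.03,.06)); print(n,'yel',rect(P,near&(r>b+60)&(g>b+60),.03,.06))
    print('tray',rect(P,near&(c.sum(-1)<130),.004,.02))
o=T[205,311]; p=np.r_[o-[.03,-.02,.03],0,.18]
for pose in range(1):
    q={}
    for n in cs:
        A=Ps[n].reshape(-1,3); q[n]=A[(np.linalg.norm(A-o-[0.05,.12,.0],axis=1)<.25)]
    for it in range(4):
        sel={}
        for n in cs:
            L=(q[n]-p[:3])@deck_rot(p[3])
            k=(L[:,0]>-.04)&(L[:,0]<.155)&(L[:,1]>-.04)&(L[:,1]<.32)&(L[:,2]>-.012)&(L[:,2]<.043)
            sel[n]=q[n][k]
        s=fit_deck(np.vstack(list(sel.values())),p); p=s.x; print(p.round(4),s.cost,len(s.fun))
    for n in cs:
        s=fit_deck(sel[n],p); print(n,s.x.round(4),np.median(abs(s.fun)))
for n in cs:
    P=Ps[n]; c=cs[n]["color"].astype(int); L=(P-p[:3])@deck_rot(p[3])
    m=(c[...,0]>c[...,1]+60)&(c[...,0]>c[...,2]+60)&(L[...,2]>.05)&(L[...,2]<.14)&(abs(L[...,1]-p[4]-.025)<.03)
    l=L[m]; print(n,'lever',len(l)); 
    if len(l): print(l[l[:,2].argsort()][::max(1,len(l)//8)].round(3).tolist())
E
```

```text
endblock [ 0.558 -0.085  0.127]
stop [0.579 0.118 0.12 ]
left [0.548 0.247 0.006]
right [ 0.513 -0.108  0.   ]
tray [ 0.517 -0.276  0.011]
top blue (array([ 0.52071106, -0.24451791]), (99.2623519897461, 31.490644454956055), -9.273910522460938, 282, np.float64(0.041256897385684055))
top yel (array([ 0.51497406, -0.30487271]), (79.15095520019531, 29.562150955200195), -7.693267822265625, 212, np.float64(0.040985040216082846))
tray (array([ 0.51676648, -0.27536813]), (124.49134826660156, 122.19519805908203), -5.0136871337890625, 298, np.float64(0.00806545783665591))
side blue (array([ 0.52109277, -0.24172473]), (99.93274688720703, 34.888309478759766), -10.255958557128906, 225, np.float64(0.04092843351208908))
side yel (array([ 0.51561737, -0.3022691 ]), (79.83599853515625, 37.21077346801758), -6.850013732910156, 182, np.float64(0.040690833349730504))
tray (array([ 0.51683557, -0.27517999]), (130.1482696533203, 128.96466064453125), 82.46526336669922, 206, np.float64(0.008176769811012785))
[ 0.5307 -0.0658  0.1045 -0.0582  0.18  ] 0.007916407945268525 2980
[ 0.5287 -0.0705  0.1043 -0.0705  0.1821] 0.007346401415047085 3094
[ 0.5283 -0.0715  0.1043 -0.0735  0.1821] 0.0074391010516499274 3128
[ 0.5282 -0.0714  0.1043 -0.0738  0.1821] 0.007466288500035515 3134
top [ 0.5271 -0.0694  0.104  -0.0775  0.1821] 0.002052063327509891
side [ 0.5299 -0.0718  0.1047 -0.0706  0.1821] 0.001929363307349101
top lever 22
[[0.109, 0.207, 0.082], [0.11, 0.209, 0.084], [0.102, 0.209, 0.087], [0.108, 0.211, 0.088], [0.105, 0.214, 0.089], [0.111, 0.217, 0.089], [0.103, 0.206, 0.089], [0.103, 0.211, 0.09], [0.103, 0.214, 0.091], [0.107, 0.206, 0.092], [0.11, 0.208, 0.092]]
side lever 70
[[0.103, 0.219, 0.052], [0.104, 0.217, 0.057], [0.107, 0.218, 0.066], [0.103, 0.22, 0.074], [0.107, 0.22, 0.08], [0.109, 0.223, 0.085], [0.107, 0.223, 0.086], [0.1, 0.211, 0.088], [0.107, 0.22, 0.09]]
```

```bash
cat > geo.py <<'E'
from fit import *
from workcell import bot
DP=np.array([.5285,-.0710,.1043]); YAW=-.0740
Rd=deck_rot(YAW)
def W(x,y,z): return DP+Rd@(np.array([x,y,z])/1000)      # deck mm -> world m
def qdeck(half=False,yalong='x'):
    z=-Rd[:,2]; y=Rd[:,0] if yalong=='x' else Rd[:,1]
    if half: y=-y
    return R.from_matrix(np.c_[np.cross(y,z),y,z]).as_quat()
def qdown(yaw): # tool y at angle yaw in world xy
    y=np.array([np.cos(yaw),np.sin(yaw),0]); z=np.array([0,0,-1.])
    return R.from_matrix(np.c_[np.cross(y,z),y,z]).as_quat()
def tcp(p,q,ahead): return np.asarray(p)-R.from_quat(q).as_matrix()[:,2]*ahead
E
python3 - <<'E'
from geo import *
cs={n:dict(np.load(f"pics/{n}0.npz")) for n in("top","side")}
P=cloud(cs["side"]); m=np.linalg.norm(P[...,:2]-[.286,-.584],axis=-1)<.075
print('grip z',np.sort(P[m][:,2][P[m][:,2]>.08])[:12].round(3))
print(bot.read_tool_pos(),R.from_quat(bot.read_tool_rot()).as_matrix()[:,1])
tiles=[]
for n,(u0,v0,w,h) in dict(top=(195,145,140,90),side=(190,160,110,140)).items():
    c=cs[n];s=5 if n=="top" else 4
    im=cv2.resize(c["color"][v0:v0+h,u0:u0+w,::-1],None,fx=s,fy=s,interpolation=cv2.INTER_CUBIC)
    Ti=np.linalg.inv(c["world_from_camera"])
    def px(p):
        k=c["mtx"]@(Ti[:3,:3]@p+Ti[:3,3]); return tuple(int(t) for t in ((k[:2]/k[2]-[u0,v0]+.5)*s))
    for b in boxes(182.1)*1000:
        for zz in b[4:]:
            pts=[px(W(x,y,zz)) for x,y in((b[0],b[2]),(b[1],b[2]),(b[1],b[3]),(b[0],b[3]))]
            cv2.polylines(im,[np.array(pts)],True,(0,255,255),1)
    for th,col in((0,(255,0,255)),(.25,(255,255,0))):
        a=.17-th; cv2.line(im,px(W(96,207,46)),px(W(96+73*np.sin(a),207,46+73*np.cos(a))),col,1)
    cv2.imwrite(f"pics/ov_{n}.png",im)
q0=bot.read_q()
for half in(0,1):
    for nm,(p,q) in dict(place=(W(16,60,45),qdeck(half)),push=(W(25,215,35),qdeck(half)),lev0=(W(125,207,120),qdeck(half)),lev1=(W(50,125,75),qdeck(half)),lev1y=(W(50,125,75),qdeck(half,'y')),
       tray=(np.array([.521,-.243,.05]),qdown(np.radians(80)+np.pi*half))).items():
        j=bot.ik(p,q); print(half,nm,None if j is None else np.round(j,2))
E
```

```text
grip z [0.245 0.246 0.246 0.246 0.247 0.248 0.249 0.249 0.249 0.25  0.25  0.25 ]
[ 0.28574016 -0.58290962  0.25497571] [ 0.4402244  -0.89788446 -0.00244577]
0 place [ 0.36  0.11 -0.48  2.32  0.59  0.25 -0.72]
0 push [ 0.35  0.3  -0.88  2.2   1.11  0.54 -1.45]
0 lev0 [ 0.5   0.15 -0.94  2.02  0.61  0.65 -0.91]
0 lev1 [ 0.36  0.08 -0.63  2.23  0.57  0.4  -0.82]
0 lev1y [ 0.54  0.1  -0.82  2.23  0.63  0.41  0.72]
0 tray [ 0.74  0.56 -0.46  1.89  0.34  0.77  1.49]
1 place [ 1.04  0.26 -1.21  2.3   1.02  0.38  2.09]
1 push [ 0.64  0.48 -1.24  2.19  1.3   0.73  1.6 ]
1 lev0 [ 0.73  0.23 -1.22  2.01  0.75  0.7   2.14]
1 lev1 [ 0.9   0.19 -1.21  2.22  0.81  0.47  2.15]
1 lev1y [ 0.25  0.07 -0.52  2.24  0.55  0.39 -2.37]
1 tray [ 0.41  0.51 -0.05  1.91  0.04  0.72 -1.41]
```

View pics/ov_top.png

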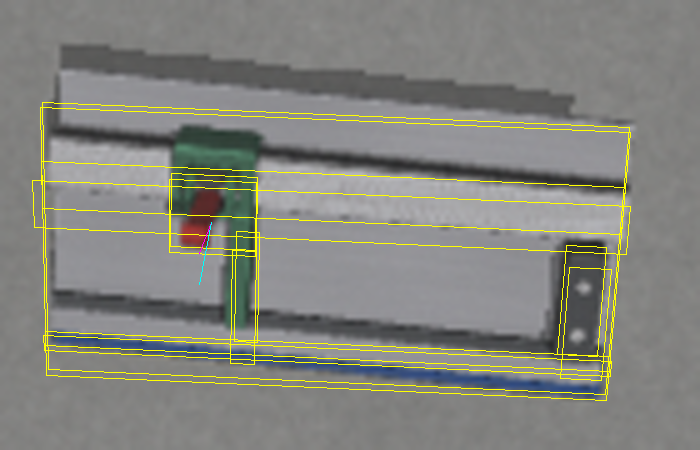

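View pics/ov_side.png

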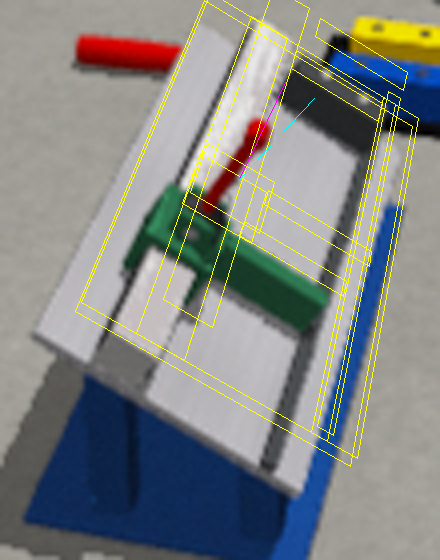

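```bash
cat > refit.py <<'E'
from fit import *
cs={n:dict(np.load(f"pics/{n}0.npz")) for n in("top","side")}
F=[("top",145,-32,0,632,122),("top",145,312,0,60,68),("top",-30,312,0,48,333),("top",-30,-32,0,607,382),
("top",72,0,32,567,243),("top",72,-24,32,606,246),("top",0,-24,32,598,354),("top",0,0,32,557,353),
("top",0,'b',32,227,325),("top",0,'g',32,247,325),("side",145,312,0,35,335),("side",-30,312,0,300,495),("side",0,'b',32,305,307),("side",0,'g',32,330,295)]
def res(p):
    out=[]
    for n,x,y,z,u,v in F:
        c=cs[n]; y=p[4]*1000 if y=='g' else p[4]*1000+14 if y=='b' else y
        T=np.linalg.inv(c["world_from_camera"]); w=p[:3]+deck_rot(p[3])@(np.array([x,y,z])/1000)
        k=c["mtx"]@(T[:3,:3]@w+T[:3,3]); k=k[:2]/k[2]
        s,o=(5,(195,145)) if n=="top" else (4,(190,160))
        out+=list(k-(np.array([u,v])/s+o-.5))
    return np.array(out)
s=least_squares(res,[.55,-.07,.1,-.1,.18],loss='soft_l1',x_scale=[.01,.01,.01,.05,.01]); p=s.x
print(p.round(4)); print(res(p).reshape(-1,2).round(1).tolist())
q={n:cloud(c).reshape(-1,3) for n,c in cs.items()}
for it in range(3):
    sel={}
    for n in cs:
        L=(q[n]-p[:3])@deck_rot(p[3])
        k=(L[:,0]>-.045)&(L[:,0]<.16)&(L[:,1]>-.045)&(L[:,1]<.325)&(L[:,2]>-.006)&(L[:,2]<.041)
        sel[n]=q[n][k]
    s=fit_deck(np.vstack(list(sel.values())),p); p=s.x; print(p.round(4),s.cost,len(s.fun),np.median(abs(s.fun)))
for n in cs:
    s2=fit_deck(sel[n],p); print(n,s2.x.round(4),np.median(abs(s2.fun)))
print(res(p).reshape(-1,2).round(1).tolist())
for n in cs:
    c=cs[n]["color"].astype(int).reshape(-1,3); L=(q[n]-p[:3])@deck_rot(p[3])
    m=(c[:,0]>c[:,1]+60)&(c[:,0]>c[:,2]+60)&(L[:,2]>.055)&(L[:,2]<.15)&(abs(L[:,1]-p[4]-.025)<.04)&(L[:,0]>.04)&(L[:,0]<.14)
    l=L[m]; print(n,'lever',len(l),l[l[:,2].argsort()][::max(1,len(l)//7)].round(3).tolist())
E
python3 refit.py
```

```text
[ 0.5456 -0.0716  0.0729 -0.1151  0.1875]
[[0.2, -1.2], [-0.0, -0.0], [1.4, -0.6], [-1.5, -0.9], [0.2, 0.3], [0.5, 0.4], [-0.7, 0.5], [-0.4, -0.0], [-0.2, -0.1], [0.3, 0.2], [-0.3, 0.0], [0.5, -0.3], [4.6, 0.4], [-0.6, -0.2]]
[ 0.5364 -0.0698  0.0827 -0.1293  0.1872] 0.028498407990490776 11804 0.0015803536473281404
[ 0.5394 -0.0702  0.0778 -0.1305  0.1873] 0.007044879663228599 6292 0.0009603843770190704
[ 0.5398 -0.0702  0.0768 -0.1312  0.1872] 0.012731377569090294 11862 0.0010104414775884158
top [ 0.5396 -0.0701  0.0766 -0.1314  0.1879] 0.0013631937762812406
side [ 0.5403 -0.0702  0.077  -0.131   0.1872] 0.0007973148463914573
[[0.6, 0.7], [0.2, 0.1], [0.8, -0.4], [-2.0, 1.1], [0.2, 2.2], [0.4, 2.4], [-1.0, 2.4], [-0.7, 1.8], [-0.7, 0.6], [-0.1, 1.1], [0.2, -1.7], [0.9, -1.0], [5.7, -0.4], [0.6, -1.1]]
top lever 22 [[0.102, 0.206, 0.117], [0.097, 0.219, 0.122], [0.098, 0.216, 0.124], [0.102, 0.214, 0.125], [0.101, 0.217, 0.125], [0.102, 0.219, 0.126], [0.1, 0.205, 0.127], [0.101, 0.208, 0.129]]
side lever 100 [[0.099, 0.217, 0.058], [0.095, 0.219, 0.07], [0.098, 0.218, 0.085], [0.1, 0.218, 0.097], [0.097, 0.218, 0.111], [0.104, 0.216, 0.121], [0.094, 0.218, 0.123], [0.096, 0.217, 0.127]]
```

```bash
python3 - <<'E'
from fit import *
p=np.array([.5398,-.0702,.0768,-.1312,.1872])
for n in("top","side"):
    L=(cloud(dict(np.load(f"pics/{n}0.npz"))).reshape(-1,3)-p[:3])@deck_rot(p[3])*1000
    def z(x0,x1,y0,y1,lo=-25,hi=45):
        m=(L[:,0]>x0)&(L[:,0]<x1)&(L[:,1]>y0)&(L[:,1]<y1)&(L[:,2]>lo)&(L[:,2]<hi); return m.sum(),np.percentile(L[m,2],[10,50,90]).round(1).tolist() if m.sum() else None
    for b in((35,76,20,80),(35,76,100,170),(35,76,230,300),(-25,-14,20,280),(118,140,0,160),(118,140,250,300),(84,108,20,160),(84,108,250,300),(10,65,-20,-4),(5,68,189,199),(80,112,190,230)): print(n,b,z(*b))
    m=(L[:,1]>20)&(L[:,1]<170)&(L[:,2]>-25)&(L[:,2]<45)
    h=[(x,round(float(np.median(L[m&(abs(L[:,0]-x)<2),2])),1)) for x in range(-38,160,4) if (m&(abs(L[:,0]-x)<2)).any()]
    print(h)
    m=(L[:,0]>10)&(L[:,0]<65)&(L[:,2]>20)&(L[:,2]<45); print('y of tall', np.unique((L[m,1]//3*3).astype(int),return_counts=True))
E
```

```text
top (35, 76, 20, 80) (np.int64(194), [-3.4, -0.2, 2.9])
top (35, 76, 100, 170) (np.int64(226), [-3.3, -0.3, 2.5])
top (35, 76, 230, 300) (np.int64(205), [-2.8, -0.1, 2.9])
top (-25, -14, 20, 280) (np.int64(251), [-3.4, -0.2, 3.0])
top (118, 140, 0, 160) (np.int64(373), [-3.5, -0.3, 2.6])
top (118, 140, 250, 300) (np.int64(117), [-3.6, -0.9, 2.6])
top (84, 108, 20, 160) (np.int64(357), [27.0, 29.8, 32.4])
top (84, 108, 250, 300) (np.int64(122), [26.1, 29.4, 32.2])
top (10, 65, -20, -4) (np.int64(88), [29.5, 32.3, 35.0])
top (5, 68, 189, 199) (np.int64(57), [28.6, 31.9, 34.5])
top (80, 112, 190, 230) (np.int64(58), [36.6, 38.8, 42.4])
[(-30, -1.4), (-26, -0.9), (-22, -0.2), (-18, -0.4), (-14, 0.6), (-10, 4.5), (-6, 5.2), (-2, 3.7), (2, 0.2), (6, 0.3), (10, -0.9), (14, -0.5), (18, -0.7), (22, -0.7), (26, -0.5), (30, 0.2), (34, -0.5), (38, -0.2), (42, -0.3), (46, -0.6), (50, -0.7), (54, -0.7), (58, -0.0), (62, -0.8), (66, 0.1), (70, 2.3), (78, 25.2), (82, 28.7), (86, 29.6), (90, 29.7), (94, 29.8), (98, 30.1), (102, 29.8), (106, 29.7), (110, 16.9), (114, -0.2), (118, -0.0), (122, -0.5), (
[... 1136 characters left out ...]
 (50, 0.1), (54, -0.2), (58, 0.1), (62, 0.1), (66, -0.1), (70, 0.0), (74, -0.0), (82, 29.4), (86, 29.5), (90, 29.9), (94, 30.2), (98, 30.0), (102, 30.0), (106, 30.1), (110, 26.5), (114, 0.6), (118, -0.3), (122, -0.0), (126, 0.0), (130, 0.1), (134, -0.3), (138, 0.2), (142, 0.0), (146, -0.5)]
y of tall (array([-2448, -2424, -2421, -2418, -2409, -2406, -2403, -2400, -2397,
       -2394, -2385, -2379, -2376, -2373,   -27,   -24,   -21,   -18,
         -15,   -12,    -9,    -6,    -3,     0,     3,   186,   189,
         192,   195,   198,   201,   204]), array([ 1,  2,  1,  2,  4,  2,  2,  3,  2,  1,  1,  2,  1,  1,  1,  8,  9,
        7, 15, 13, 11,  8, 54, 26,  2,  4, 14, 19, 21, 53, 49,  3]))
```

```bash
sed -i 's/^DP=.*/DP=np.array([.5398,-.0702,.0768]); YAW=-.1312/' geo.py
python3 - <<'E'
from geo import *
q0=bot.read_q()
q=qdown(np.radians(81+180)); o=.009*np.array([np.cos(np.radians(85)),np.sin(np.radians(85)),0])
p=np.array([.521,-.244,.0545])+o
for nm,(a,b) in dict(pl=(W(17.5,60,51.5),qdeck()),plh=(W(17.5,60,150),qdeck()),push=(W(25,215,35),qdeck()),pushe=(W(25,120,35),qdeck()),l0=(W(130,125,130),qdeck()),l1=(W(50,125,70),qdeck())).items(): print(nm,np.round(bot.ik(a,b),2) if bot.ik(a,b) is not None else None)
bot.movep(p+[0,0,.08],q); print(bot.read_time_s())
bot.move_l(p,rate=.1); print(bot.read_time_s(),bot.read_tool_pos().round(4),p.round(4),bot.read_contact_force().round(2))
bot.clamp(); print(bot.read_time_s(),bot.read_opening(),bot.read_finger_force(),bot.read_contact_force().round(2))
bot.move_l(p+[0,0,.15],rate=.2); print(bot.read_time_s(),bot.read_opening(),bot.read_contact_force().round(2))
t=[]
for n,(u,v,s) in dict(top=(310,150,4),side=(220,110,4)).items():
    c=bot.camera(n); np.savez(f"pics/{n}1.npz",**c); t.append(cv2.resize(c["color"][v:v+110,u:u+100,::-1],None,fx=s,fy=s,interpolation=cv2.INTER_CUBIC))
cv2.imwrite("pics/g1.png",np.hstack(t))
E
```

```text
pl [ 0.36  0.19 -0.51  2.3   0.94  0.27 -1.11]
plh [ 0.74 -0.12 -0.85  2.33  0.1   0.39 -0.34]
push [ 0.41  0.46 -0.97  2.15  1.32  0.66 -1.63]
pushe [ 0.22  0.26 -0.52  2.25  1.1   0.35 -1.38]
l0 [ 0.6   0.15 -0.88  2.05  0.57  0.57 -0.79]
l1 [ 0.39  0.2  -0.69  2.21  0.89  0.42 -1.15]
1.7083
2.6583 [ 0.5224 -0.2353  0.0551] [ 0.5218 -0.235   0.0545] [0.05 0.24 0.79]
3.2167 0.02804900591900872 60.04341423511505 [-1.27 -3.95  4.8 ]
4.1167 0.0283632093364858 [-0.26 -0.48 -3.19]
```

View pics/g1.png

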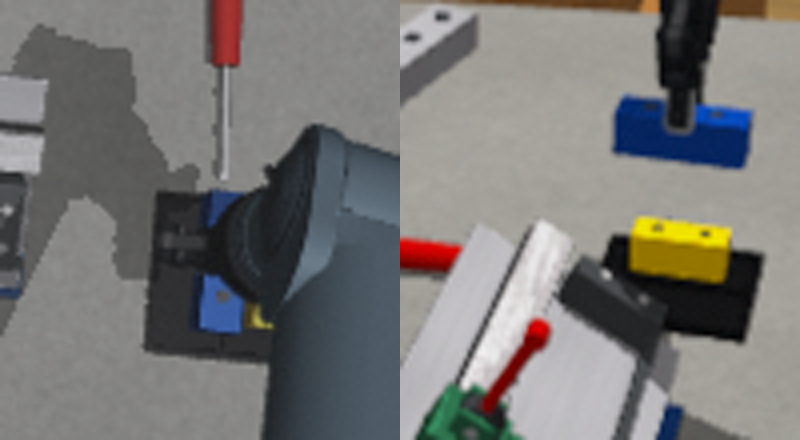

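```bash
python3 - <<'E'
from geo import *
q=qdeck()
bot.movep(W(17.5,60,130),q); print(bot.read_time_s(),bot.read_contact_force().round(2))
bot.move_l(W(17.5,60,58),rate=.12); print(bot.read_time_s(),bot.read_contact_force().round(2),Rd.T@(bot.read_tool_pos()-DP)*1000)
for z in (55,53.5,52,51,50):
    bot.move_l(W(17.5,60,z),rate=.03); f=Rd.T@bot.read_contact_force(); print(z,f.round(2),bot.read_time_s())
    if f[2]>3: break
for n in("top","side"):
    c=bot.camera(n); np.savez(f"pics/{n}2.npz",**c)
L=(cloud(c)-DP)@Rd*1000; col=c["color"].astype(int); m=(col[...,2]>col[...,0]+40)&(col[...,2]>col[...,1]+25)&(L[...,1]>0)&(L[...,1]<150)&(L[...,0]>-5)&(L[...,0]<45)
l=L[m]; print(m.sum(),np.percentile(l,[2,50,98],axis=0).round(1).tolist())
im=cv2.resize(c["color"][170:270,190:310,::-1],None,fx=5,fy=5,interpolation=cv2.INTER_CUBIC); cv2.imwrite("pics/p2.png",im)
E
```

```text
5.1417 [ 0.26  0.34 -2.92]
5.8917 [ 0.49 -0.3  -3.46] [18.50043975 59.14925134 57.65222449]
55 [-1.51  0.35 -2.83] 6.1417
53.5 [-1.27 -0.45 -2.36] 6.3917
52 [-1.12  0.18 -3.07] 6.6417
51 [-1.64 -0.99 -3.04] 6.8917
50 [-2.48 -0.22  4.01] 7.1417
372 [[4.3, 19.0, 1.5], [19.3, 91.8, 34.5], [33.6, 112.8, 38.7]]
```

View pics/p2.png

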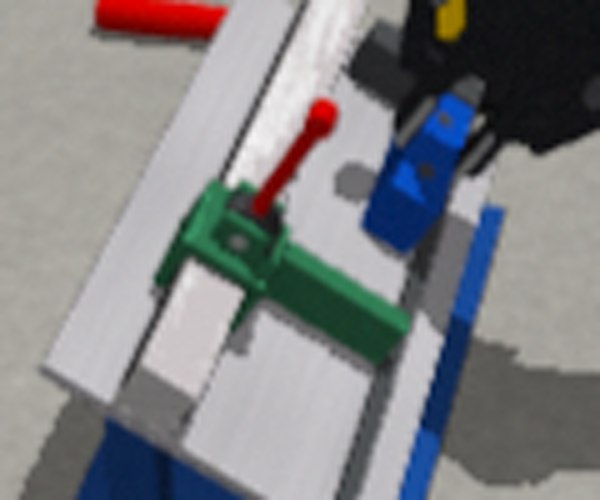

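```bash
python3 - <<'E'
from geo import *
q=qdeck(); F=lambda: (Rd.T@bot.read_contact_force()).round(2)
bot.open(); bot.pause(.15); print(bot.read_time_s(),F())
bot.move_l(W(17.5,60,125),rate=.2)
bot.movep(W(22,222,125),q); bot.clamp(); print(bot.read_time_s(),F())
c=bot.camera("side"); np.savez("pics/side3.npz",**c)
L=(cloud(c)-DP)@Rd*1000; col=c["color"].astype(int); m=(col[...,2]>col[...,0]+40)&(col[...,2]>col[...,1]+25)&(L[...,1]>-5)&(L[...,1]<150)&(L[...,0]>-5)&(L[...,0]<45)&(L[...,2]>-5)
t=L[m&(L[...,2]>32)]; (ce,s,a)=cv2.minAreaRect(t[:,:2].astype(np.float32)); print(m.sum(),ce,s,a,np.median(t[:,2]))
bot.move_l(W(22,222,33),rate=.15); print(bot.read_time_s(),F())
bot.move_l(W(22,140,33),rate=.06); print(bot.read_time_s(),F(),(Rd.T@(bot.read_tool_pos()-DP)*1000).round(1))
E
```

```text
7.9833 [-1.   -0.15 -0.01]
9.9833 [ 0.22 -0.07  0.1 ]
292 (19.003578186035156, 62.150630950927734) (99.89936065673828, 29.076520919799805) 89.05374908447266 35.59872668334191
10.8 [0.82 0.25 0.57]
12.3167 [ 0.29  1.08 -0.32] [ 21.5 139.4  32.8]
```

```bash
cat >> geo.py <<'E'
F=lambda: (Rd.T@bot.read_contact_force()).round(2)
TP=lambda: (Rd.T@(bot.read_tool_pos()-DP)*1000).round(1)
def stopgap(c):
    L=(cloud(c)-DP)@Rd*1000; g=c["color"].astype(int); m=(g[...,1]>g[...,0]+25)&(g[...,1]>g[...,2]+8)&(L[...,0]>5)&(L[...,0]<70)&(L[...,2]>28)&(L[...,2]<36)&(L[...,1]>40)&(L[...,1]<260)
    return m.sum(), np.percentile(L[m][:,1],[3,50,97]).round(1) if m.sum() else None
E
python3 - <<'E'
from geo import *
print(stopgap(bot.camera("side")))
for y in (134,130,128,127,126,125,124,123):
    bot.move_l(W(22,y,33),rate=.04); print(y,F(),TP(),bot.read_time_s())
    if F()[1]>12: break
c=bot.camera("side"); np.savez("pics/side4.npz",**c); print(stopgap(c))
cv2.imwrite("pics/p4.png",cv2.resize(c["color"][170:270,190:310,::-1],None,fx=5,fy=5,interpolation=cv2.INTER_CUBIC))
E
```

```text
(np.int64(51), array([117.6, 126.2, 130. ]))
134 [-0.62  3.56 -1.77] [ 21.4 133.9  32.9] 12.6667
130 [-0.41  4.77 -2.5 ] [ 21.4 130.5  33. ] 12.9167
128 [-1.5   4.67 -1.61] [ 21.5 128.7  33. ] 13.1667
127 [-1.59  4.96 -2.92] [ 21.4 127.5  33. ] 13.4167
126 [-1.79  4.88 -2.24] [ 21.4 126.3  33. ] 13.6667
125 [-2.83  4.93 -2.14] [ 21.4 125.4  33. ] 13.9167
124 [-2.77  6.27 -3.52] [ 21.5 125.3  33. ] 14.1667
123 [-2.35  7.82 -3.42] [ 21.4 125.2  33. ] 14.4167
(np.int64(47), array([103.4, 111.4, 116.1]))
```

View pics/p4.png

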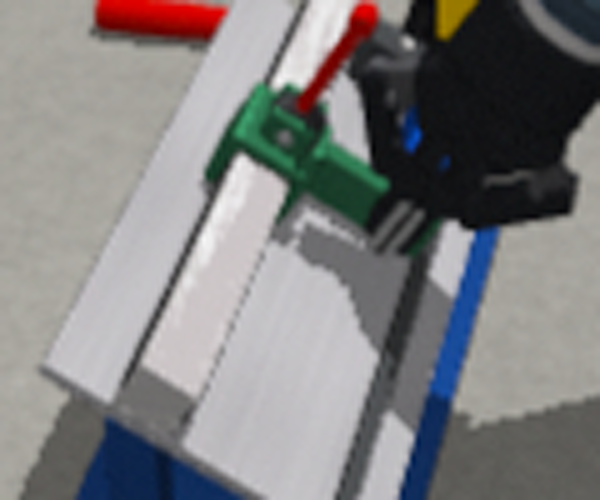

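```bash
python3 - <<'E'
from geo import *
q=qdeck()
bot.move_l(W(22,121,33),rate=.04); bot.pause(.2); print(F(),TP())
bot.move_l(W(22,150,33),rate=.1)
c=bot.camera("side"); print(stopgap(c))
bot.move_l(W(22,170,170),rate=.25)
bot.movep(W(140,125,175),q)
bot.move_l(W(140,125,129),rate=.15); print(bot.read_time_s(),F(),TP())
def tgt(a,off,r=58): 
    return W(96+r*np.sin(a)+off*np.cos(a)+14.5,125,46+r*np.cos(a)-off*np.sin(a)+25)
for a,off in ((.1,4),(-.15,3),(-.4,2),(-.65,2),(-.9,1),(-1.1,0),(-1.3,-1),(-1.45,-2),(-1.57,-3)):
    bot.move_l(tgt(a,off),rate=.08); print(a,F(),TP(),bot.read_time_s())
    if np.abs(F()).max()>25: break
for n in("top","side"):
    c=bot.camera(n); np.savez(f"pics/{n}5.npz",**c)
print(stopgap(c))
cv2.imwrite("pics/p5.png",cv2.resize(c["color"][160:270,190:310,::-1],None,fx=5,fy=5,interpolation=cv2.INTER_CUBIC))
E
```

```text
[-0.97  9.71 -5.23] [ 21.4 125.1  33.1]
(np.int64(24), array([104.4, 113.4, 116.5]))
17.1417 [-0.43 -0.28  0.64] [137.7 125.7 128.2]
0.1 [ 0.27  1.04 -0.41] [120.2 125.2 129. ] 17.5417
-0.15 [ 0.05 -0.54 -0.2 ] [104.4 125.  128.9] 17.8833
-0.4 [ 0.59 -0.29 -0.25] [ 88.9 124.8 124.9] 18.225
-0.65 [ 0.27  0.92 -0.26] [ 76.6 124.8 118.2] 18.5583
-0.9 [ 0.5  -0.51 -0.33] [ 66.1 125.  108. ] 18.9
-1.1 [-0.48 -0.73 -0.62] [ 58.5 124.7  97.3] 19.2083
-1.3 [-0.71 -0.55  0.13] [ 53.9 124.7  85.5] 19.5167
-1.45 [-1.14  0.22 -0.1 ] [ 52.2 124.7  75.9] 19.7917
-1.57 [-8.95 -4.53 54.19] [ 53.1 125.4  72.4] 20.0417
(np.int64(11), array([106.1, 109.9, 116.2]))
```

View pics/p5.png

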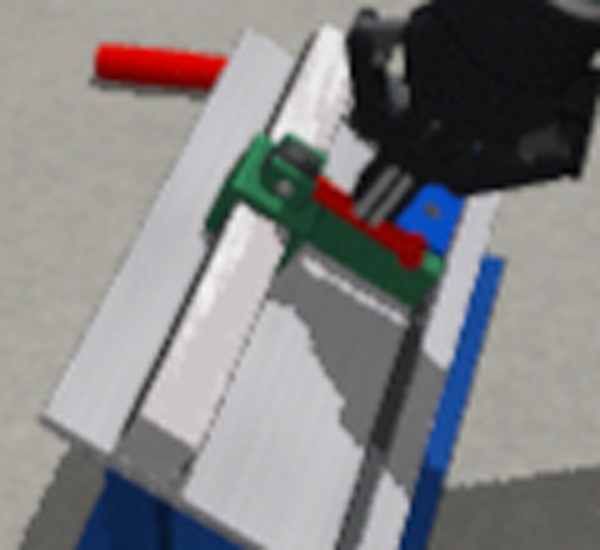

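```bash
python3 - <<'E'
from geo import *
q=qdeck()
bot.move_l(W(53,125,130),rate=.2); bot.movep(W(18,170,180),q); bot.open(); print(bot.read_time_s(),F())
for n in("side","top"):
    c=bot.camera(n); np.savez(f"pics/{n}6.npz",**c)
    L=(cloud(c)-DP)@Rd*1000; g=c["color"].astype(int)
    r=L[(g[...,0]>g[...,1]+60)&(g[...,0]>g[...,2]+60)&(L[...,2]>35)&(L[...,2]<150)&(abs(L[...,1]-125)<30)&(L[...,0]>0)&(L[...,0]<140)]
    print(n,'lever',len(r),np.percentile(r,[3,50,97],axis=0).round(1).tolist() if len(r) else '',np.polyfit(r[:,0],r[:,2],1).round(2) if len(r) else '')
    print(stopgap(c))
    t=L[(g[...,2]>g[...,0]+40)&(g[...,2]>g[...,1]+25)&(L[...,1]>-8)&(L[...,1]<115)&(L[...,0]>-5)&(L[...,0]<45)&(L[...,2]>32)&(L[...,2]<41)]
    if len(t)>20: print('bar',len(t),cv2.minAreaRect(t[:,:2].astype(np.float32)),np.median(t[:,2]))
bot.movep(W(18,50,120),q); bot.move_l(W(18,50,51),rate=.12); print(bot.read_time_s(),F(),TP())
bot.clamp(); print(bot.read_opening(),bot.read_finger_force(),F())
bot.move_l(W(18,50,56),rate=.03); print(F(),bot.read_opening())
bot.move_l(W(18,50,130),rate=.15); print(bot.read_time_s(),F(),bot.read_opening())
for n in("side","top"):
    c=bot.camera(n); np.savez(f"pics/{n}7.npz",**c); print(stopgap(c))
    if n=="side": cv2.imwrite("pics/p7.png",cv2.resize(c["color"][140:270,190:320,::-1],None,fx=4.5,fy=4.5,interpolation=cv2.INTER_CUBIC))
E
```

```text
21.7833 [-0.23  0.39  0.24]
side lever 122 [[20.7, 122.2, 44.6], [49.7, 130.3, 51.1], [81.2, 135.2, 55.7]] [-5.000e-02  5.296e+01]
(np.int64(11), array([103.7, 113.5, 116.9]))
bar 224 ((16.774803161621094, 51.36046600341797), (104.77188873291016, 30.41036033630371), 88.60015869140625) 35.95726191796122
top lever 88 [[20.1, 119.9, 46.7], [49.6, 126.0, 51.9], [80.5, 131.7, 57.6]] [-0.08 55.76]
(np.int64(68), array([102.7, 108.3, 113.4]))
bar 266 ((17.033164978027344, 50.536346435546875), (99.19647216796875, 31.86941146850586), 88.07402038574219) 35.19641466218745
23.2083 [-0.66  0.41  0.01] [18.7 51.5 51.4]
0.028044664724285632 58.25196729507297 [-3.11  0.08 10.61]
[-0.78 -0.05 -2.13] 0.02810745202714811
24.725 [-2.25 -0.76 -2.82] 0.02746101447312801
(np.int64(13), array([103.5, 114.4, 115.8]))
(np.int64(54), array([102.5, 108.8, 113.1]))
```

View pics/p7.png

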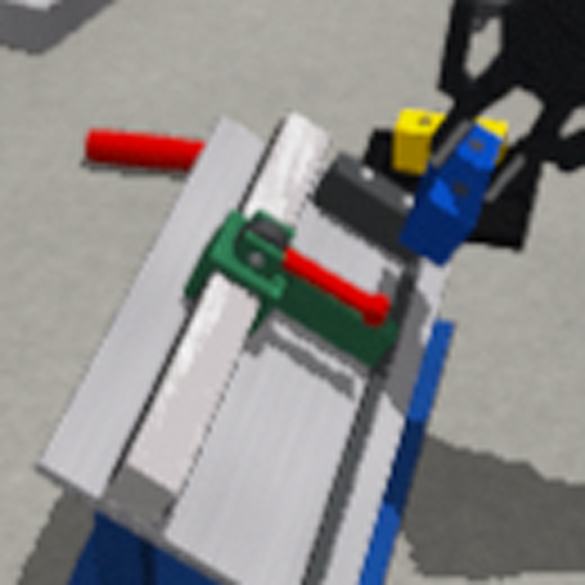

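```bash
python3 - <<'E'
from geo import *
q=qdown(np.radians(83+180)); o=.008*np.array([np.cos(np.radians(85)),np.sin(np.radians(85)),0])
p=np.array([.521,-.244,0])+o
bot.movep(p+[0,0,.2],q); print(bot.read_time_s())
c=bot.camera("side"); P=cloud(c); g=c["color"].astype(int)
m=(g[...,2]>g[...,0]+40)&(g[...,2]>g[...,1]+25)&(np.linalg.norm(P[...,:2]-p[:2],axis=-1)<.09)&(P[...,2]>.12); l=P[m]
print('bar bottom/top',np.percentile(l[:,2],[2,98]).round(4),rect(P,m,.17,.2))
bot.move_l(p+[0,0,.062],rate=.12); print(bot.read_time_s(),bot.read_tool_pos().round(4),bot.read_contact_force().round(2))
for z in(.059,.058,.057,.056,.055,.054):
    bot.move_l(p+[0,0,z],rate=.03); f=bot.read_contact_force(); print(z,bot.read_tool_pos().round(4),f.round(2))
    if f[2]>1: break
c=bot.camera("side"); cv2.imwrite("pics/p8.png",cv2.resize(c["color"][140:240,240:350,::-1],None,fx=5,fy=5,interpolation=cv2.INTER_CUBIC))
E
```

```text
25.7167
bar bottom/top [0.1498 0.1855] (array([ 0.52253717, -0.23003831]), (99.84556579589844, 34.52857971191406), -4.1663970947265625, 216, np.float64(0.18203208553658579))
27.0667 [ 0.5226 -0.2364  0.063 ] [ 0.28  0.13 -2.12]
0.059 [ 0.5218 -0.2361  0.0593] [ 0.25  0.58 -3.87]
0.058 [ 0.5216 -0.236   0.058 ] [ 0.65  0.12 -2.28]
0.057 [ 0.5219 -0.2361  0.0574] [-1.33 -0.36  0.47]
0.056 [ 0.5219 -0.236   0.0573] [-4.29  0.81  5.77]
```

View pics/p8.png

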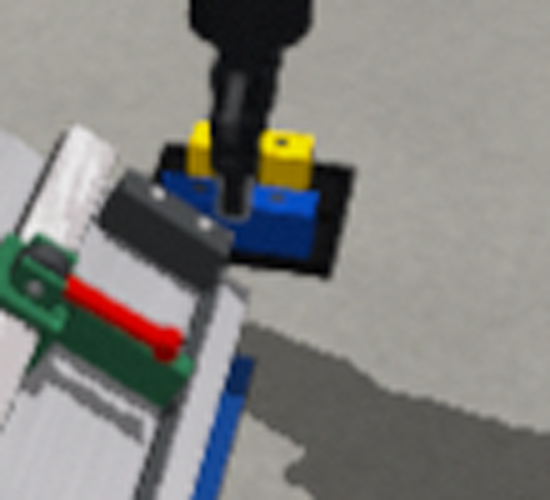

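```bash
python3 - <<'E'
from geo import *
bot.open(); bot.pause(.1); print(bot.read_time_s(),bot.read_contact_force().round(2))
p=bot.read_tool_pos(); bot.move_l(p+[0,0,.12],rate=.15); bot.movep(p+[-.1,-.2,.2],bot.read_tool_rot()); bot.pause(.3)
for n in("top","side"):
    c=bot.camera(n); P=cloud(c); g=c["color"].astype(int); r,gg,b=g[...,0],g[...,1],g[...,2]
    near=np.linalg.norm(P[...,:2]-[.517,-.276],axis=-1)<.12
    print(n,'blue',rect(P,near&(b>r+40)&(b>gg+25),.03,.06)); print(n,'yel',rect(P,near&(r>b+60)&(gg>b+60),.03,.06)); print(stopgap(c))
cv2.imwrite("pics/p9.png",cv2.resize(c["color"][140:260,220:350,::-1],None,fx=4,fy=4,interpolation=cv2.INTER_CUBIC)); print(bot.read_time_s())
E
```

```text
28.8167 [0.83 0.62 0.53]
top blue (array([ 0.52235883, -0.23394398]), (99.0611343383789, 29.78061294555664), -8.918403625488281, 270, np.float64(0.04133346421218764))
top yel (array([ 0.51513721, -0.30443179]), (77.788818359375, 28.22696304321289), -7.129035949707031, 195, np.float64(0.04126397058342812))
(np.int64(74), array([102.7, 108. , 113.4]))
side blue (array([ 0.5220752 , -0.23174461]), (99.14742279052734, 32.5584831237793), -10.148391723632812, 198, np.float64(0.04126081809450127))
side yel (array([ 0.51513098, -0.30295593]), (78.54833984375, 33.640567779541016), -9.826690673828125, 171, np.float64(0.04084105572314911))
(np.int64(12), array([105.4, 113.5, 115.2]))
31.1083
```

View pics/p9.png

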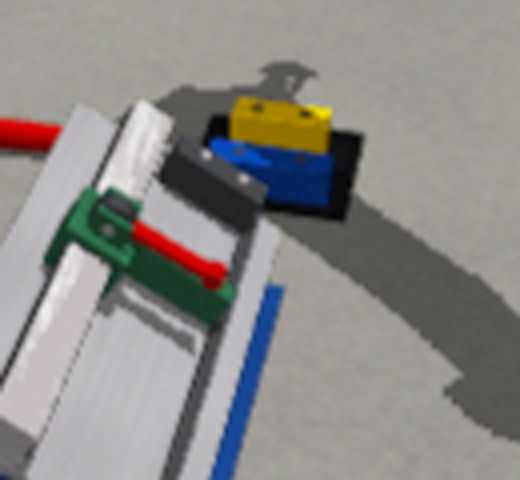

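The picture shows the blue bar lying in its bay about 10 mm from where it started, with its top at the same height as before. The yellow bar has not moved, the lever is down and the stop stands at about 100 mm.

```bash
python3 -c "
from workcell import bot
print(bot.close_job())"
```

```text
the job is handed in; nothing more can be done
None
```

The job is handed in at about 31 s of the 64 s allowed, with no verdict shown: by the last pictures the stop stands about 100 mm from the end block with the cam lever fully down, the blue bar lies flat in its own bay about 10 mm from its start, and the yellow bar has not moved; I did not re-measure the tape roll or the screwdriver.

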